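# Find the rocking tile and press it home

## Robot

A 6-joint arm with a two-finger parallel gripper is mounted at the origin on the work surface. World frame = base frame: x ahead of the robot, y to its left, z up, the work surface at z = 0. Lengths are in m, angles in rad, forces in N, time in s.
With the tool pointing down it reaches from about 0.35 to 0.85 m from the base axis. Payload 8.1 kg.
Tool frame: the origin (TCP) lies at the centre of the arm's flange, where the gripper is bolted on; the fingertips stand 186 mm ahead of it and the grasp point (between the pads) lies 167 mm ahead of it (robot.grasp_offset is the distance from the TCP to the grasp point, in m); z points along the fingers, y is the line along which they close (so a half turn about z gives the same grasp; the last joint's range is limited). The gripper opens to 93 mm and grips with 3 to 60 N. Pads are 15 mm wide; open, the fingers measure 128 mm over their backs; the gripper's body (75 mm by 188 mm) begins 65 mm behind the grasp point.
Start: joints at [1.253, 0.13, 1.488, -0, 1.523, -0.085], TCP at [0.138, 0.584, 0.405] pointing down, gripper open.
Joint ranges: [-2.96, 2.96], [-0.89, 2.26], [0.02, 2.5], [-1.34, 4.48], [0, 2.73], [-2.66, 2.66]. Speed limits (rad/s): [2.39, 2.39, 2.79, 3.14, 3.14, 3.14].

## Interface

Orientations are given as a rotation vector (axis times angle).
In Python, from plant import robot gives the robot as it stands.
- The arm moves only by the tool drive_tool, never from a script. Its argument "moves" is one flat list of numbers, 7 for each row, row after row: the finger opening in mm, from 0 to 93, then the shift along the tool's x, y, z in mm, then the turn, a rotation vector about the tool's x, y, z in degrees. A call has 1 to 8 rows; each row shifts and turns the commanded pose from where the row before left it, along the tool's axes as they then stand; what a row does not reach is not made up. A row lasts 1/10 s, in which the tool goes at most 50 mm and 8.59 degrees, less where a joint would pass 70% of its speed; a pose out of reach is approached as far as the arm can. A call is refused whole if a number of a shift passes 50 or a number of a turn 8.59, either way. A call with a gripper value outside its range is refused whole. The fingers move at their own pace and stop on an object; "grip_force" is the grip in N (left out, the last holds). Time passes only in rows, so rows that do not move let the fingers close. It gives the time, the measured TCP pose, the force, the opening and the grip force at its end, in the units of the state.
- robot.read_state(): the state, without advancing time (a new reading comes with each control period).
- robot.read_camera(name): name is "scene" or "top" or "wrist"; returns a dict with "color" (480x640x3 uint8, red, green, blue), "depth" (480x640 float32, m along the optical axis (not along the pixel's ray), 0 where there is no reading), "mtx" (3x3 intrinsics, pixels), "R" (3x3) and "t" (3): a world point X has camera coordinates R X + t. Camera axes: x right, y down, z forward; pixel columns grow to the right and rows downward; lengths in m; the calibration is good to about 2 mm. A picture is of the moment at which its call begins.
- robot.close_job(): hands the job in; it is judged then, once.
The state is a dict: "t": time; "q": joint angles; "dq": joint speeds; "joint_torque": joint torques, N m; "tool_pos": TCP position; "orientation": TCP orientation; "force": force on the tool from outside, world axes, zero at the start; "wrist_torque": the same for the moment, N m; "opening": finger opening in m; "gripper_force": force on a finger pad.
Only numpy, scipy, OpenCV 4.12 (cv2) and the standard library are available. Lean on these libraries where they do the work, as an engineer would, in place of code of your own. Each camera call takes 0.05 s, during which the arm holds its last target. There are 200 camera calls.

## Task

One of the six blue tiles on the wooden tray has come loose: press the tiles with your fingertips to find the one that rocks. Press that tile down, level and fully home on its bed, and finish while still holding it pressed there so that the adhesive pad under it can grip. Only press: do not grasp or lift anything, and leave the toiletries where they are.

Things in the scene. Friction and masses are not known exactly. Their poses are not given: they have to be found in the camera images.
- tray: fixed low wooden tray, 176 mm (x) by 430 mm (y), rims 16 mm high, origin at the centre of its underside, z up, yaw varies. Six identical blue glazed tiles, 70 by 70 mm, lie square in its middle, two rows of three. Hand-laid, their tops stand 22.5 to 25.5 mm above the underside, so height does not tell the loose one. Two end bays (floor 10 mm high) hold tweezers and a tin
- place_1 (a point): middle of one of the six tile places (tray x -38 mm, y -78 mm), 22 mm above the tray's underside, fixed to the tray, axes as the tray's. Any one of the six may hold the loose tile; the other five tiles are rigid
- place_2 (a point): middle of one of the six tile places (tray x -38 mm, y +0 mm), 22 mm above the tray's underside, fixed to the tray, axes as the tray's. Any one of the six may hold the loose tile; the other five tiles are rigid
- place_3 (a point): middle of one of the six tile places (tray x -38 mm, y +78 mm), 22 mm above the tray's underside, fixed to the tray, axes as the tray's. Any one of the six may hold the loose tile; the other five tiles are rigid
- place_4 (a point): middle of one of the six tile places (tray x +38 mm, y -78 mm), 22 mm above the tray's underside, fixed to the tray, axes as the tray's. Any one of the six may hold the loose tile; the other five tiles are rigid
- place_5 (a point): middle of one of the six tile places (tray x +38 mm, y +0 mm), 22 mm above the tray's underside, fixed to the tray, axes as the tray's. Any one of the six may hold the loose tile; the other five tiles are rigid
- place_6 (a point): middle of one of the six tile places (tray x +38 mm, y +78 mm), 22 mm above the tray's underside, fixed to the tray, axes as the tray's. Any one of the six may hold the loose tile; the other five tiles are rigid
- loose_height (a joint): height (m) of the loose tile's middle above its hard bed: about 0.005 left alone, 0 fully home. Does not tell where the tile is. Pressed at its middle it yields from about 4 N and meets the bed, level, at about 8 N (11 N if 10 mm off), its top then 17.5 to 20.5 mm above the tray's underside; let go, it springs back up
- loose_rock (a joint): tilt (rad) of the loose tile about the line through its middle along the tray's x: 0 level, positive with its tray +y side up; springs back to 0. Does not tell where the tile is. Some 3 to 8 N pressed 20 mm off its middle along the tray's y tips that side down by 0.08 to 0.15 rad (2 to 3 mm at that point); pressed harder there it also sinks and tilts less
- tweezers: chrome tweezers, 95 mm long, 7 mm high, lying loose in the tray's bay at -y; origin at the middle of its underside, x along its length
- tin: round balm tin with a yellow lid, 62 mm across, 26 mm high, standing loose in the tray's bay at +y; origin at the centre of its underside
- cup: beige plastic cup, 72 mm across the rim, 95 mm high, loose on the ledge beside the tray; origin at the centre of its underside
- cologne: green glass cologne bottle with a black cap, 40 by 62 mm, 134 mm high, loose on the ledge beside the tray; origin at the centre of its underside
- mug: white ceramic mug, 80 mm across, 92 mm high, loose on the ledge beside the tray; origin at the centre of its underside, handle towards its +y
- kit: grey hard-case shaving kit, closed, 132 by 212 mm, 70 mm high, loose on the ledge beside the tray; origin at the centre of its underside

How it is judged:
At the end, for the whole second after the job is handed in: the program ends with the fingers pressing (more than 3 N) and the loose tile held home: its middle within 1.3 mm of its hard bed and its tilt within 0.03 rad of level, through the last second (value of joint loose_height below 0.0013 m and value of joint loose_rock between -0.03 and 0.03 rad and contact force between the fingers and anything else above 3 N); the arm keeps its last pose, push and grip.
It fails at once if one of the toiletries (tweezers, tin, cup, cologne bottle, mug, shaving kit) is lifted, carried or pushed more than 15 mm out of its place (distance of any of tweezers, tin, cup, cologne, mug, kit from where it was at the start of the episode above 0.015 m).
It fails at once if the cup, cologne bottle or mug is tipped (leans more than 0.5 rad) (angle between any of cup, cologne, mug's own z axis and vertical above 0.5 rad).
It also fails if it takes over 48 s, if anything falls off the work surface, if the arm or the gripper's body presses on something with over 40 N, if the wrist force passes 120 N, or if a joint passes its speed limit or range.

## Working session

There is one attempt and no reset: what is moved stays moved. The work goes in short steps, Python scripts to look and compute and a tool call to move; the robot and the scene stay as the last step left them, time stands still between calls to the robot, and variables do not carry over. Pictures are saved under pics/ and viewed, at most 10 in all, crops included, and the job is handed in when it is done.

Besides the shell and the picture viewer there is one more tool, called after "Call:" as name(argument=value, ...), one argument or row to a line, values as JSON. drive_tool: Moves the arm, as the interface text tells. Its arguments: {"type":"object","properties":{"moves":{"type":"array","items":{"type":"number"}},"grip_force":{"type":"number"}},"required":["moves"]}

```bash
mkdir -p pics; python3 - <<'E'
from plant import robot
import cv2,numpy as np
s=robot.read_state();print({k:np.round(v,3).tolist() for k,v in s.items()})
ims=[]
for n in("top","scene"):
    d=robot.read_camera(n);np.savez(n,**d);ims.append(d["color"]);cv2.imwrite(f"pics/{n}.png",d["color"][:,:,::-1])
    print(n,np.round(d["R"],3).tolist(),d["t"],d["mtx"].tolist())
E
```

```text
{'t': 0.0, 'q': [1.253, 0.131, 1.489, 0.0, 1.523, -0.085], 'dq': [-0.001, 0.0, -0.001, 0.001, -0.001, -0.001], 'joint_torque': [0.001, -55.987, -49.174, 0.077, 0.035, -0.0], 'tool_pos': [0.138, 0.584, 0.404], 'orientation': [-0.365, -3.12, 0.003], 'force': [-0.432, 1.008, 0.744], 'wrist_torque': [-0.007, 0.007, -0.008], 'gripper_force': 0.0, 'opening': 0.093}
top [[-0.025, -1.0, 0.006], [-0.985, 0.024, -0.171], [0.171, -0.01, -0.985]] [0.03402539 0.63391857 1.07885831] [[576.3279320062013, 0.0, 319.77001891277723], [0.0, 576.3279320062013, 240.0819212990887], [0.0, 0.0, 1.0]]
scene [[-0.469, 0.883, -0.023], [0.544, 0.269, -0.795], [-0.695, -0.385, -0.607]] [ 0.28931653 -0.30658243  1.71719295] [[572.8307017113468, 0.0, 325.59490966122036], [0.0, 572.8307017113468, 229.10671866017168], [0.0, 0.0, 1.0]]
```

View pics/top.png

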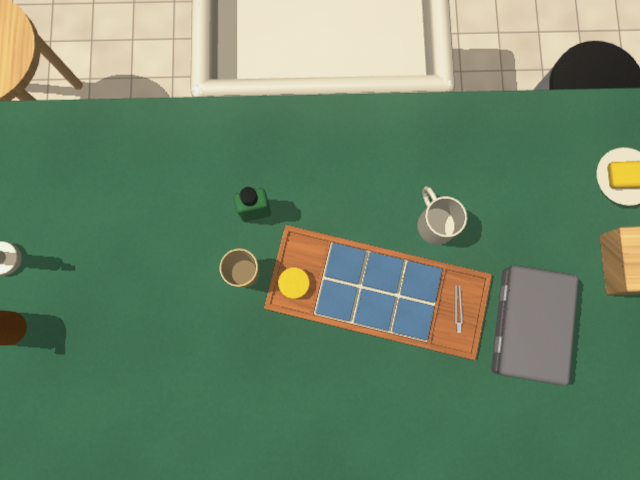

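View pics/scene.png

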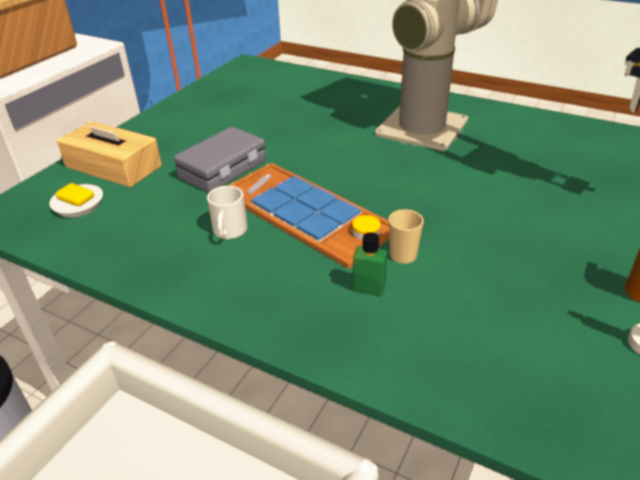

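The top view shows the tray around (380,291), with the six tiles at rows 243–340 and columns 316–442. The tin is at (294,283) on the +y side, the tweezers at (459,308), the mug at (442,220), and the cup and cologne on the left.

```bash
cat > h.py <<'E'
import numpy as np,cv2
def ray(d,uv,z):
    uv=np.atleast_2d(uv);r=np.c_[uv,np.ones(len(uv))]@np.linalg.inv(d["mtx"]).T@d["R"]
    c=-d["R"].T@d["t"];return c+r*((z-c[2])/r[:,2])[:,None]
def pts(d,m):
    v,u=np.nonzero(m);z=d["depth"][v,u];k=z>0;u,v,z=u[k],v[k],z[k]
    p=np.c_[u,v,np.ones(len(u))]@np.linalg.inv(d["mtx"]).T*z[:,None]
    return (p-d["t"])@d["R"]
E
python3 - <<'E'
from h import *
for n in("top","scene"):
    d=dict(np.load(n+".npz"));hsv=cv2.cvtColor(d["color"],cv2.COLOR_RGB2HSV)
    m=cv2.inRange(hsv,(98,90,60),(118,255,255))
    roi=np.zeros_like(m)
    if n=="top": roi[235:350,305:450]=1
    else: roi[170:245,245:365]=1
    m=m*roi
    k,l,st,c=cv2.connectedComponentsWithStats(m)
    P=[]
    for i in range(1,k):
        if st[i,4]<150: continue
        p=ray(d,c[i],.024)[0];e=cv2.erode((l==i).astype(np.uint8),np.ones((5,5)))
        P.append(p[:2]);print(n,c[i].round(1),st[i,4],p.round(4),"z",np.median(pts(d,e)[:,2]).round(4))
    P=np.array(P)
    (c,s,a)=cv2.minAreaRect(((P)*1000).astype(np.float32));print(c,s,a)
d=dict(np.load("top.npz"))
g=np.zeros((480,640),bool);g[400:420,300:400]=1;print("surf",np.median(pts(d,g)[:,2]))
for nm,uv,z in(("tin",(294,283),.026),("cup",(239,268),.095),("cologne",(249,196),.134),("mug",(446,217),.092),("kit",(539,325),.07)):print(nm,ray(d,uv,z).round(3))
E
```

```text
top [345.  263.2] 1099 [ 0.5916 -0.0312  0.024 ] z 0.026
top [382.8 272.4] 1125 [ 0.5713 -0.1064  0.024 ] z 0.0254
top [420.7 281.5] 1141 [ 0.5512 -0.1813  0.024 ] z 0.026
top [336.2 300.1] 1134 [ 0.5183 -0.0115  0.024 ] z 0.0243
top [374.6 309.3] 1160 [ 0.4983 -0.0869  0.024 ] z 0.0258
top [412.7 318.7] 1172 [ 0.4779 -0.1615  0.024 ] z 0.0249
(534.7589111328125, -96.40735626220703) (155.4366455078125, 75.94097900390625) 74.92841339111328
scene [306.  206.9] 3319 [ 0.5459 -0.0895  0.024 ] z 0.0237
(545.8787231445312, -89.50485229492188) (0.0, 0.0) 0.0
surf 0.0006144799431807746
tin [[0.554 0.072 0.026]]
cup [[0.578 0.172 0.095]]
cologne [[0.707 0.148 0.134]]
mug [[ 0.667 -0.224  0.092]]
kit [[ 0.459 -0.393  0.07 ]]
```

Call:
drive_tool(
  moves=[0,-32,-29,0,0,0,1.8,0,-32,-29,0,0,0,0,0,-32,-29,0,0,0,0,0,-32,-29,0,0,0,0,0,-32,-29,0,0,0,0,0,-32,-29,0,0,0,0,0,-32,-29,0,0,0,0,0,-32,-29,0,0,0,0],
)

```text
t: 0.9
tool_pos: [0.3265, 0.2921, 0.4045]
orientation: [-0.413, -3.114, 0.0]
force: [0.1, 0.4, -0.1]
opening: 0.0336
gripper_force: 0.0
```

Call:
drive_tool(
  moves=[0,-32,-29,0,0,0,0,0,-32,-29,0,0,0,0,0,-32,-29,0,0,0,0,0,-32,-29,0,0,0,0,0,-32,-29,0,0,0,0,0,-32,-29,0,0,0,0,0,-32,-29,0,0,0,0,0,-32,-29,0,0,0,0],
)

```text
t: 1.7
tool_pos: [0.5131, 0.0012, 0.4044]
orientation: [-0.414, -3.114, -0.0]
force: [0.9, 0.7, 0.5]
opening: 0.0003
gripper_force: 0.0
```

```bash
cat >> h.py <<'E'
from scipy.spatial.transform import Rotation as Ro
P={1:(.4779,-.1615),2:(.4983,-.0869),3:(.5183,-.0115),4:(.5512,-.1813),5:(.5713,-.1064),6:(.5916,-.0312)}
def tell(s,n):
    R=Ro.from_rotvec(s["orientation"]).as_matrix();p=np.array(s["tool_pos"]);tip=p+.186*R[:,2]
    print("t",s["t"],"tip",tip.round(4),"z axis",R[:,2].round(3),"y",R[:,1].round(3),"F",np.round(s["force"],2),"op",s["opening"])
    print("shift mm tool xyz to place, z .034:",((np.r_[P[n],.034]-tip)@R*1000).round(1),"yaw err deg",np.degrees(np.arctan2(R[0,1],R[1,1])).round(2)-15.07)
E
python3 -c "
from h import *
from plant import robot
tell(robot.read_state(),3)"
```

```text
t 1.7 tip [0.513  0.0012 0.2184] z axis [-0.  0. -1.] y [ 0.261  0.965 -0.   ] F [0.86 0.67 0.5 ] op 0.0003238031395590565
shift mm tool xyz to place, z .034: [ -8.5 -10.9 184.4] yaw err deg 0.08000000000000007
```

Call:
drive_tool(
  moves=[0,-8,-11,37,0,0,0,0,0,0,40,0,0,0,0,0,0,40,0,0,0,0,0,0,40,0,0,0,0,0,0,20,0,0,0,0,0,0,6,0,0,0,0,0,0,0,0,0,0],
)

```text
t: 2.4
tool_pos: [0.517, -0.0097, 0.2209]
orientation: [-0.413, -3.112, 0.0]
force: [0.4, -0.2, 1.2]
opening: 0.0002
gripper_force: 0.0
```

Call:
drive_tool(
  moves=[0,0,0,2,0,0,0,0,0,0,2,0,0,0,0,0,0,2,0,0,0,0,0,0,0,0,0,0],
)

```text
t: 2.8
tool_pos: [0.5176, -0.0098, 0.2162]
orientation: [0.414, 3.113, 0.0]
force: [-0.5, 0.5, -0.7]
opening: 0.0005
gripper_force: 0.0
```

Call:
drive_tool(
  moves=[0,0,0,1,0,0,0,0,0,0,1,0,0,0,0,0,0,0,0,0,0],
)

```text
t: 3.1
tool_pos: [0.5174, -0.0097, 0.2136]
orientation: [-0.414, -3.114, -0.0]
force: [0.6, -0.1, -0.0]
opening: 0.0006
gripper_force: 0.0
```

Call:
drive_tool(
  moves=[0,0,0,1,0,0,0,0,0,0,1,0,0,0,0,0,0,0,0,0,0],
)

```text
t: 3.4
tool_pos: [0.5173, -0.0097, 0.2115]
orientation: [-0.414, -3.114, 0.0]
force: [-0.2, 0.1, -0.0]
opening: 0.0005
gripper_force: 0.0
```

Call:
drive_tool(
  moves=[0,0,0,1,0,0,0,0,0,0,0,0,0,0],
)

```text
t: 3.6
tool_pos: [0.5174, -0.0097, 0.2106]
orientation: [-0.414, -3.114, 0.0]
force: [0.4, 0.7, -0.1]
opening: 0.0007
gripper_force: 0.0
```

Call:
drive_tool(
  moves=[0,0,0,1,0,0,0,0,0,0,0,0,0,0],
)

```text
t: 3.8
tool_pos: [0.5175, -0.0097, 0.21]
orientation: [0.414, 3.114, -0.0]
force: [-1.4, 0.5, 2.4]
opening: 0.0007
gripper_force: 1.4
```

Call:
drive_tool(
  moves=[0,0,0,1,0,0,0,0,0,0,0,0,0,0],
)

```text
t: 4.0
tool_pos: [0.5176, -0.0097, 0.2099]
orientation: [-0.414, -3.114, 0.0]
force: [-6.8, 1.8, 12.9]
opening: 0.0007
gripper_force: 6.5
```

Tile 3 is rigid: about 13 N with no give. Next is place 2.

Call:
drive_tool(
  moves=[0,0,0,-6,0,0,0,0,0,-40,0,0,0,0,0,0,-39,0,0,0,0,0,0,0,0,0,0,0,0,0,0,2,0,0,0,0,0,0,1,0,0,0,0,0,0,0,0,0,0],
)

```text
t: 4.7
tool_pos: [0.497, -0.0851, 0.2116]
orientation: [-0.412, -3.114, -0.0]
force: [-0.5, 0.6, -0.5]
opening: 0.0003
gripper_force: 0.0
```

Call:
drive_tool(
  moves=[0,0,0,1,0,0,0,0,0,0,0,0,0,0],
)

```text
t: 4.9
tool_pos: [0.4971, -0.0851, 0.2115]
orientation: [-0.412, -3.114, -0.0]
force: [-5.0, 0.3, 10.2]
opening: 0.0004
gripper_force: 4.9
```

Call:
drive_tool(
  moves=[0,0,0,1,0,0,0,0,0,0,0,0,0,0],
)

```text
t: 5.1
tool_pos: [0.4972, -0.0851, 0.2114]
orientation: [-0.411, -3.114, -0.0]
force: [-9.6, 2.3, 21.1]
opening: 0.0006
gripper_force: 10.0
```

Call:
drive_tool(
  moves=[0,0,0,1,0,0,0,0,0,0,0,0,0,0],
)

```text
t: 5.3
tool_pos: [0.4973, -0.0851, 0.2114]
orientation: [-0.411, -3.114, -0.0]
force: [-14.9, 4.0, 30.1]
opening: 0.0003
gripper_force: 15.2
```

Tile 2 is rigid too. Next is place 1.

Call:
drive_tool(
  moves=[0,0,0,-8,0,0,0,0,0,-40,0,0,0,0,0,0,-39,0,0,0,0,0,0,0,0,0,0,0,0,0,0,3,0,0,0,0,0,0,1,0,0,0,0,0,0,0,0,0,0],
)

```text
t: 6.0
tool_pos: [0.4763, -0.161, 0.2122]
orientation: [-0.411, -3.114, -0.001]
force: [0.3, -0.1, 0.1]
opening: -0.0
gripper_force: 0.0
```

Call:
drive_tool(
  moves=[0,0,0,1,0,0,0,0,0,0,0,0,0,0],
)

```text
t: 6.2
tool_pos: [0.4763, -0.1616, 0.2115]
orientation: [-0.412, -3.114, -0.0]
force: [0.3, -0.1, 0.7]
opening: 0.0006
gripper_force: 0.0
```

Call:
drive_tool(
  moves=[0,0,0,1,0,0,0,0,0,0,0,0,0,0],
)

```text
t: 6.4
tool_pos: [0.4763, -0.1621, 0.2108]
orientation: [0.413, 3.114, -0.0]
force: [0.2, -0.2, 0.1]
opening: 0.0005
gripper_force: 0.0
```

Call:
drive_tool(
  moves=[0,0,0,1,0,0,0,0,0,0,0,0,0,0],
)

```text
t: 6.6
tool_pos: [0.4763, -0.1622, 0.2107]
orientation: [0.414, 3.114, 0.0]
force: [-4.8, 2.7, 10.2]
opening: 0.0003
gripper_force: 5.4
```

Tile 1 is rigid as well. Next is place 4.

Call:
drive_tool(
  moves=[0,0,0,-6,0,0,0,0,-39,0,0,0,0,0,0,-38,0,0,0,0,0,0,0,0,0,0,0,0,0,0,0,1,0,0,0,0,0,0,1,0,0,0,0,0,0,0,0,0,0],
)

```text
t: 7.3
tool_pos: [0.5497, -0.1821, 0.2136]
orientation: [-0.414, -3.113, -0.0]
force: [0.1, -0.1, -0.3]
opening: 0.0006
gripper_force: 0.0
```

Call:
drive_tool(
  moves=[0,0,0,1,0,0,0,0,0,0,0,0,0,0],
)

```text
t: 7.5
tool_pos: [0.5501, -0.1823, 0.2129]
orientation: [0.414, 3.114, -0.0]
force: [-0.6, 0.6, -0.3]
opening: 0.0001
gripper_force: 0.0
```

Call:
drive_tool(
  moves=[0,0,0,1,0,0,0,0,0,0,0,0,0,0],
)

```text
t: 7.7
tool_pos: [0.5504, -0.1824, 0.2119]
orientation: [0.414, 3.114, -0.0]
force: [0.3, 0.5, 1.1]
opening: 0.0007
gripper_force: 0.5
```

Call:
drive_tool(
  moves=[0,0,0,1,0,0,0,0,0,0,0,0,0,0],
)

```text
t: 7.9
tool_pos: [0.5506, -0.1824, 0.2118]
orientation: [-0.414, -3.114, 0.0]
force: [-6.6, 1.8, 11.0]
opening: 0.0003
gripper_force: 5.2
```

Tile 4 is rigid. Next is place 5.

Call:
drive_tool(
  moves=[0,0,0,-5,0,0,0,0,0,40,0,0,0,0,0,0,39,0,0,0,0,0,0,0,0,0,0,0,0,0,0,1,0,0,0,0,0,0,1,0,0,0,0,0,0,0,0,0,0],
)

```text
t: 8.6
tool_pos: [0.5708, -0.107, 0.2134]
orientation: [-0.415, -3.114, 0.0]
force: [-0.7, -0.6, 0.1]
opening: 0.0005
gripper_force: 0.0
```

Call:
drive_tool(
  moves=[0,0,0,1,0,0,0,0,0,0,0,0,0,0],
)

```text
t: 8.8
tool_pos: [0.5709, -0.1068, 0.2126]
orientation: [-0.415, -3.114, 0.0]
force: [-0.5, 0.9, -0.6]
opening: 0.0007
gripper_force: 0.0
```

Call:
drive_tool(
  moves=[0,0,0,1,0,0,0,0,0,0,0,0,0,0],
)

```text
t: 9.0
tool_pos: [0.571, -0.1063, 0.2116]
orientation: [-0.414, -3.114, -0.0]
force: [0.3, -0.8, 0.5]
opening: 0.0004
gripper_force: 0.0
```

Call:
drive_tool(
  moves=[0,0,0,1,0,0,0,0,0,0,0,0,0,0],
)

```text
t: 9.2
tool_pos: [0.5712, -0.1062, 0.2111]
orientation: [0.414, 3.114, -0.0]
force: [-1.7, -0.4, 2.7]
opening: 0.0006
gripper_force: 1.6
```

Call:
drive_tool(
  moves=[0,0,0,1,0,0,0,0,0,0,0,0,0,0],
)

```text
t: 9.4
tool_pos: [0.5713, -0.1062, 0.211]
orientation: [0.414, 3.114, -0.0]
force: [-7.0, 0.8, 13.1]
opening: 0.0003
gripper_force: 6.2
```

Call:
drive_tool(
  moves=[0,0,0,1,0,0,0,0,0,0,0,0,0,0],
)

```text
t: 9.6
tool_pos: [0.5714, -0.1062, 0.211]
orientation: [0.413, 3.114, -0.0]
force: [-11.3, 1.6, 21.0]
opening: 0.0002
gripper_force: 10.4
```

Tile 5 is rigid, so by elimination it should be 6. I'll confirm it by pressing.

Call:
drive_tool(
  moves=[0,0,0,-7,0,0,0,0,0,39,0,0,0,0,0,0,39,0,0,0,0,0,0,0,0,0,0,0,0,0,0,2,0,0,0,0,0,0,1,0,0,0,0,0,0,0,0,0,0],
)

```text
t: 10.3
tool_pos: [0.5911, -0.0317, 0.2123]
orientation: [-0.415, -3.113, 0.0]
force: [0.1, 0.3, -0.4]
opening: 0.0005
gripper_force: 0.0
```

Call:
drive_tool(
  moves=[0,0,0,1,0,0,0,0,0,0,1,0,0,0,0,0,0,0,0,0,0],
)

```text
t: 10.6
tool_pos: [0.5915, -0.0314, 0.211]
orientation: [0.415, 3.114, -0.001]
force: [-2.0, -1.1, 5.1]
opening: 0.0005
gripper_force: 2.2
```

Call:
drive_tool(
  moves=[0,0,0,1,0,0,0,0,0,0,0,0,0,0],
)

```text
t: 10.8
tool_pos: [0.5916, -0.0311, 0.21]
orientation: [0.414, 3.114, -0.001]
force: [-2.0, -2.2, 5.0]
opening: 0.0006
gripper_force: 2.6
```

Call:
drive_tool(
  moves=[0,0,0,1,0,0,0,0,0,0,0,0,0,0],
)

```text
t: 11.0
tool_pos: [0.5916, -0.0311, 0.209]
orientation: [0.414, 3.114, -0.001]
force: [-3.3, -1.7, 6.4]
opening: 0.0005
gripper_force: 3.0
```

Tile 6 yields, so it's the loose one. I'll press it home.

Call:
drive_tool(
  moves=[0,0,0,1,0,0,0,0,0,0,1,0,0,0,0,0,0,0,0,0,0],
)

```text
t: 11.3
tool_pos: [0.5916, -0.0313, 0.2072]
orientation: [0.414, 3.114, -0.001]
force: [-3.5, -3.6, 8.0]
opening: 0.0005
gripper_force: 3.8
```

Call:
drive_tool(
  moves=[0,0,0,1,0,0,0,0,0,0,0,0,0,0],
)

```text
t: 11.5
tool_pos: [0.5916, -0.0314, 0.2066]
orientation: [0.414, 3.114, -0.002]
force: [-5.9, -3.4, 11.2]
opening: 0.0001
gripper_force: 5.0
```

Call:
drive_tool(
  moves=[0,0,0,1,0,0,0,0,0,0,0,0,0,0],
)

```text
t: 11.7
tool_pos: [0.5917, -0.0314, 0.2065]
orientation: [0.414, 3.114, -0.002]
force: [-10.3, -3.8, 18.8]
opening: 0.0006
gripper_force: 8.9
```

Call:
drive_tool(
  moves=[0,0,0,1,0,0,0,0,0,0,0,0,0,0],
)

```text
t: 11.9
tool_pos: [0.5918, -0.0314, 0.2064]
orientation: [0.414, 3.114, -0.002]
force: [-14.6, -2.0, 24.7]
opening: 0.0005
gripper_force: 12.7
```

Call:
drive_tool(
  moves=[0,0,0,0,0,0,0,0,0,0,0,0,0,0,0,0,0,0,0,0,0,0,0,0,0,0,0,0,0,0,0,0,0,0,0],
)

```text
t: 12.4
tool_pos: [0.5917, -0.0314, 0.2064]
orientation: [0.414, 3.114, -0.002]
force: [-13.3, -2.7, 25.4]
opening: 0.0007
gripper_force: 12.6
```

```bash
python3 - <<'E'
from h import *
from plant import robot
s=robot.read_state();tell(s,6);print(s["wrist_torque"])
cv2.imwrite("pics/w.png",robot.read_camera("wrist")["color"][:,:,::-1])
E
```

```text
t 12.4 tip [ 0.5918 -0.0316  0.0204] z axis [ 0.    -0.001 -1.   ] y [ 0.261  0.965 -0.001] F [-13.31  -2.72  25.37] op 0.0006567778767603815
shift mm tool xyz to place, z .034: [  0.3   0.4 -13.6] yaw err deg 0.07000000000000028
[-0.53051825  2.51239549 -0.04098147]
```

View pics/w.png

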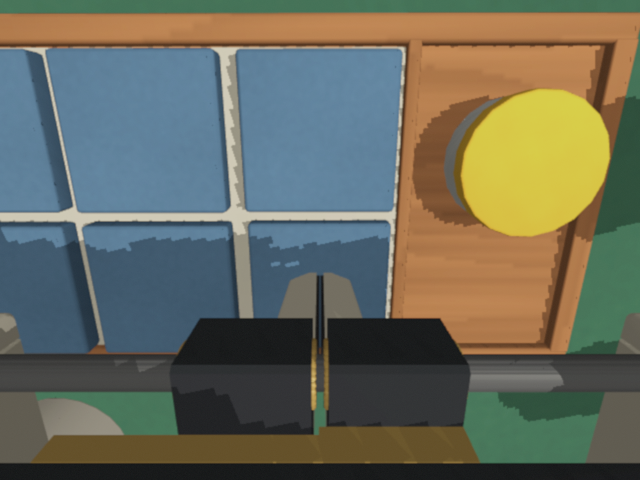

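The wrist view shows both fingertips centred on the sunken tile: tip at (320,275), tile spanning columns 250–390. The tin is undisturbed. The tile is home and the reading is steady at 25 N.

```bash
python3 -c "
from plant import robot
print(robot.close_job())"
```

```text
the job is handed in; nothing more can be done
None
```

The loose tile was at place 6; the other five were rigid. I pressed it about 5 mm down until it stopped on its bed and handed the job in at about 12 s, still holding it with about 25 N. No verdict came back, and I judged it level from the centred press and the wrist view because the tilt isn't measured directly.

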